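# Latch the crate gate and wedge the gear housing tight

## Task

Get the blue gear housing ready for transport in its plywood crate: first push the crate's open gate fully shut so that its sprung latch snaps in behind the strike pin. Then take the red-headed wedge out of its wooden rest, set it upright, tip down, in the gap between the housing and the shut gate, about the middle of the gate, and press it down firmly until the housing is jammed tight against the crate's back wall; leave the wedge there and do not disturb the bottles and the jar.

Things in the scene. Friction and masses are not known exactly. Their poses are not given: they have to be found in the camera images.
- crate: Open-topped plywood crate, fixed. Origin: centre of its underside, z up. Clear inside with gate shut: x -75..75 mm, y -61..61 mm; inner floor z 10, back wall (y = +61) up to z 90, side walls (10 mm thick) to z 88. The gate closes the -y side, hinged at the -x end. A steel keeper with the strike pin stands off the +x wall, out to x = 114 mm.
- strike_pin (a point): Middle of the upright steel strike pin, 8 mm thick, on the crate's keeper at crate x 96, y -97 mm, z 15 to 57 mm. Crate's axes.
- gate (a joint): Hinge angle of the gate, rad: 0 shut (it stops there), positive = opened outwards (its free end, at the crate's +x side, swings to the crate's -y), up to 1.6. Friction holds it where it is left; under 2 N swings it, but the latch adds a push of about 5 to 15 N in the last 0.16 rad.
- bolt (a joint): Travel of the latch bolt in m: 0 fully out (sprung), up to 0.018 pushed in. Its bevel rides over the strike pin as the gate is pushed shut (peak about 0.011), then it snaps back to about 0 behind the pin. Shut and latched, both this and the gate's joint read about 0.
- gate_hinge (a point): On the gate's vertical hinge axis, mid-height; axes turn with the gate: x towards its free end, -y out of its outer face, z up. Plywood panel 168 mm long, outer face at y = -4, inner at +6 mm, 12 to 90 mm over the worktop. The steel bolt case stands out to y = -29 mm, x 118 to 166, up to 53 mm over the worktop.
- gate_push (a point): Where to push: on the gate's outer face, on the yellow plate, 105 mm from the hinge, 75 mm over the worktop. Axes as gate_hinge.
- gear_housing: Blue cast gear housing, a block 100 x 100 x 80 mm plus an 8 mm high round cover on top, 0.6 to 0.9 kg, loose on the crate's floor, nearly square with the crate, 3 to 7 mm clear of the back wall. Origin: centre of its underside.
- wedge: Wooden wedge, red head, 45 mm wide (x), 115 mm tall (z), 0.12 kg. Origin: centre of its thin lower tip. Thickness (y) grows evenly from 8 mm at the tip to 28 mm at z 85; the head (z 85 to 115) is a straight block 45 x 28 mm. Starts upright in the rest. Ends with x along the gate, tip about 25 to 40 mm over the crate's underside; pressing home takes about 6 to 16 N, friction then holds it.
- wedge_rest: Dark wooden block, 90 x 70 x 55 mm, fixed, with a slot that holds the wedge upright; lift the wedge straight up by at least 60 mm to clear it. Origin: centre of its underside; x along the slot. Between rest and crate a tall fixed machine (to about 0.65 m high) stands from about x = 0.56 m on, y -0.03 to 0.33 m: swing the arm round in front of it, well drawn in.
- bottle_amber: Brown bottle with black cap, 61 mm wide, 143 mm tall, bystander. Origin: centre of its underside.
- bottle_blue_cap: White bottle with blue cap, 57 mm wide, 128 mm tall, bystander. Origin: centre of its underside.
- sample_jar: Small brown jar with red lid, 55 mm wide, 64 mm tall, bystander. Origin: centre of its underside.
There are look-alikes about, which are no part of the job. There is more than one size of the wedge; the one meant has the size given above.

How it is judged:
By the outcome, as a careful person would: the job done as asked, in the order asked, and still so for the second after the job is handed in, with the robot touching nothing.
It also fails if it takes over 72 s, if anything falls off the work surface, if the arm or the gripper's body presses on something with over 40 N, if the wrist force passes 120 N, or if a joint passes its speed limit or range.

## Robot

A 6-joint arm with a two-finger parallel gripper is mounted at the origin on a cart in front of the work surface, level with it; the furniture and walls round the work are solid. World frame = base frame: x ahead of the robot, y to its left, z up, the work surface at z = 0. Lengths are in mm, angles in rad, forces in N, time in s.
With the tool pointing down it reaches from about 275 to 750 mm from the base axis. Payload 10.2 kg.
Tool frame: the origin (TCP) lies between the finger pads; the fingertips stand 19 mm ahead of it and the grasp point (between the pads) is the TCP; z points along the fingers, y is the line along which they close (so a half turn about z gives the same grasp; the last joint's range is limited). The gripper opens to 85 mm and grips with 20 to 120 N. Pads are 22 mm wide; open, the fingers measure 114 mm over their backs; the gripper's body (76 mm by 85 mm) begins 54 mm behind the grasp point. The pads swing forward as they close: fully open they stand 13 mm farther back than shut.
Start: joints at [-1.441, 0.313, 1.498, -0, 1.331, -0.223], TCP at [181.389, -492.676, 250.294] pointing down, gripper open.
Joint ranges: [-2.94, 2.94], [-0.97, 2.17], [0.19, 2.56], [-1.23, 4.37], [0.02, 3.11], [-2.88, 2.88]. Speed limits (rad/s): [2.39, 2.39, 3.01, 3.14, 3.14, 3.14].

## Interface

Orientations are given as a unit quaternion [w, x, y, z].
In Python, from rig import sense, capture, finish_job gives the robot as it stands. The module is installed in compiled form; this text tells all that it offers.
- The arm moves only by the tool move_arm, never from a script. Its argument "moves" is a list of rows, each an object with "turn": the turn, a rotation vector about the tool's x, y, z in rad, a list of three; "translation": the shift along the tool's x, y, z in mm, a list of three; "hand": the opening, from 0 (shut) to 1 (fully open). In form: [{"turn": [wx, wy, wz], "translation": [x, y, z], "hand": hand}, ...]. A call has 1 to 10 rows; each row shifts and turns the commanded pose from where the row before left it, along the tool's axes as they then stand; what a row does not reach is not made up. A row lasts 1/12 s, in which the tool goes at most 41.7 mm and 7.16 degrees, less where a joint would pass 70% of its speed; a pose out of reach is approached as far as the arm can. A call with a gripper value outside its range is refused whole. The fingers move at their own pace and stop on an object; "grip_force" is the grip in N (left out, the last holds). Time passes only in rows, so rows that do not move let the fingers close. It gives the time, the measured TCP pose, the force, the opening and the grip force at its end, in the units of the state.
- sense(): the state, without advancing time (a new reading comes with each control period).
- capture(name): name is "scene" or "top"; returns a dict with "image" (400x640x3 uint8, blue, green, red), "z_map" (400x640 float32, mm along the optical axis (not along the pixel's ray), 0 where there is no reading), "vertical_fov" (degrees; the focal length in pixels is half the picture's height over the tangent of half this angle, whatever the lens; pixels are square), "cx", "cy" (the principal point, pixels), "R" (3x3) and "t" (3): a world point X has camera coordinates R X + t. Camera axes: x right, y down, z forward; pixel columns grow to the right and rows downward; lengths in mm; the calibration is good to about 2 mm. A picture is of the moment at which its call begins.
- finish_job(): hands the job in; it is judged then, once.
The state is a dict: "time_s": time; "joints": joint angles; "dq": joint speeds; "tau": joint torques, N m; "eef_pos": TCP position; "ee_rot": TCP orientation; "force": force on the tool from outside, world axes, zero at the start; "wrist_torque": the same for the moment, N m; "grip_width": opening from 0.0 (shut) to 1.0 (fully open); "grip_force": force on a finger pad.
Only numpy, scipy, OpenCV 4.12 (cv2) and the standard library are available. Lean on these libraries where they do the work, as an engineer would, in place of code of your own. Each camera call takes 0.05 s, during which the arm holds its last target. There are 200 camera calls.

## Working session

There is one attempt and no reset: what is moved stays moved. The work goes in short steps, Python scripts to look and compute and a tool call to move; the robot and the scene stay as the last step left them, time stands still between calls to the robot, and variables do not carry over. Pictures are saved under pics/ and viewed, at most 10 in all, crops included, and the job is handed in when it is done.

Besides the shell and the picture viewer there is one more tool, called after "Call:" as name([rows], argument=value, ...), one row to a line, values as JSON. move_arm: Moves the arm, as the interface text tells. Its arguments: {"type":"object","properties":{"moves":{"type":"array","items":{"type":"object","properties":{"turn":{"type":"array","items":{"type":"number"}},"translation":{"type":"array","items":{"type":"number"}},"hand":{"type":"number"}}}},"grip_force":{"type":"number"}},"required":["moves"]}

```bash
mkdir -p pics; cat > h.py <<'E'
import numpy as np,cv2
from rig import sense,capture
def grab(n,f=None):
    c=capture(n); 
    if f: cv2.imwrite('pics/'+f,c['image'])
    c['f']=200/np.tan(np.radians(c['vertical_fov'])/2); c['R']=np.array(c['R']);c['t']=np.array(c['t'])
    return c
def cloud(c):
    z=c['z_map'];v,u=np.mgrid[0:400,0:640]
    P=np.stack([(u-c['cx'])/c['f']*z,(v-c['cy'])/c['f']*z,z],-1)
    W=(P-c['t'])@c['R']; W[z<=0]=np.nan
    return W
E
python3 - <<'E'
from h import *
print(sense())
for n in('scene','top'):
    c=grab(n,n+'1.png'); np.savez(n+'1.npz',**c)
    print(n,-c['R'].T@c['t'],c['R'][2],c['f'])
E
```

```text
{'time_s': 0.0, 'joints': array([-1.44139814e+00,  3.13453712e-01,  1.49846538e+00,  4.83621463e-06,
        1.33098006e+00, -2.23429171e-01]), 'dq': array([-0.00080351,  0.00033462,  0.00013936, -0.00045404,  0.00018703,
       -0.0009849 ]), 'tau': array([-2.39825873e-03, -4.12278879e+01, -2.59746820e+01, -3.24565435e-04,
        4.09317494e-03, -8.48605794e-06]), 'eef_pos': array([ 181.35876332, -492.42663275,  249.72250527]), 'ee_rot': array([-6.52418533e-04,  9.84479313e-01,  1.75499446e-01,  3.30475264e-05]), 'force': array([0.21343204, 0.65479777, 0.4794511 ]), 'wrist_torque': array([-0.00928699, -0.04236457,  0.02649335]), 'grip_force': 0.0, 'grip_width': 0.9996852571781544}
scene [-107.86219625  665.50684474  977.03441232] [ 0.50923866 -0.45228368 -0.73219906] 485.83436816588124
top [ 271.72428522   65.46107871 1699.90754136] [ 0.16317571  0.02302994 -0.98632819] 513.8427187362104
```

View pics/scene1.png

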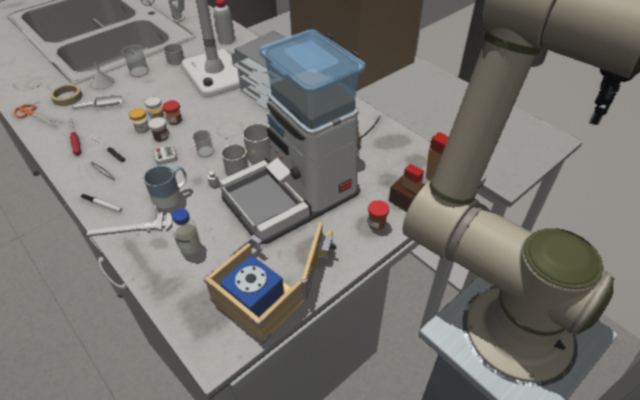

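View pics/top1.png

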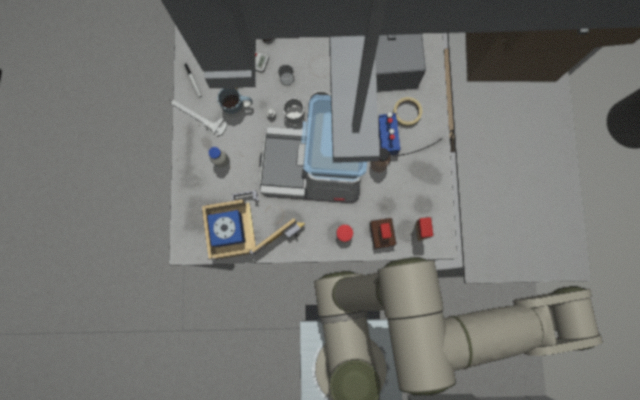

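Scene view: crate at (255,290) with the gate open to (325,240), jar at (378,212), a red head in a dark rest at (412,180) and a second red head at (438,150). Top view: crate (230,228), gate from (254,250) to (302,222), jar (344,234), rest (383,232), other red head (425,228).

```bash
python3 - <<'E'
from h import *
C={n:dict(np.load(n+'1.npz')) for n in('scene','top')}
s=C['scene']['image'][120:230,360:470];t=C['top']['image'][195:270,360:450]
big=np.zeros((440,800,3),np.uint8)
a=cv2.resize(s,(400,400),interpolation=cv2.INTER_CUBIC);b=cv2.resize(t,(400,333),interpolation=cv2.INTER_CUBIC)
big[:400,:400]=a;big[:333,400:]=b;cv2.imwrite('pics/crop1.png',big)
s=C['scene']['image'][210:345,195:345];t=C['top']['image'][190:265,195:310]
big=np.zeros((500,800,3),np.uint8)
big[:360,:400]=cv2.resize(s,(400,360),interpolation=cv2.INTER_CUBIC);big[:261,400:]=cv2.resize(t,(400,261),interpolation=cv2.INTER_CUBIC)
cv2.imwrite('pics/crop2.png',big)
for n,c in C.items():
    W=cloud(c);hsv=cv2.cvtColor(c['image'],cv2.COLOR_BGR2HSV);H,S,V=cv2.split(hsv)
    inr=(W[...,0]>250)&(W[...,0]<800)&(abs(W[...,1])<500)&(W[...,2]>5)&(W[...,2]<200)
    for nm,m in(('red',((H<7)|(H>173))&(S>150)&(V>60)),('blue',(H>105)&(H<130)&(S>130)),('wood',(H>8)&(H<25)&(S>80)&(V>110)),('dark',(H<20)&(S>60)&(V<100))):
        k,l,st,ce=cv2.connectedComponentsWithStats((m&inr).astype(np.uint8))
        for i in range(1,k):
            if st[i,4]<30: continue
            P=W[l==i];ht=np.percentile(P[:,2],96);T=P[P[:,2]>ht-6]
            r=cv2.minAreaRect(T[:,:2].astype(np.float32))
            print(n,nm,ce[i].round(),st[i,4],'ztop %.0f zmin %.0f'%(ht,P[:,2].min()),'med',np.median(T,0).round(),'rect',np.round(r[0]),np.round(r[1]),round(r[2]))
E
```

```text
scene red [439. 142.] 215 ztop 155 zmin 115 med [ 439. -229.  152.] rect [ 436. -231.] [42. 32.] 4
scene red [414. 173.] 206 ztop 122 zmin 93 med [ 423. -113.  120.] rect [ 423. -116.] [42. 27.] 1
scene red [378. 209.] 251 ztop 67 zmin 52 med [425.  12.  64.] rect [426.  11.] [46. 51.] 44
scene blue [180. 215.] 148 ztop 130 zmin 119 med [686. 416. 127.] rect [685. 417.] [33. 36.] 59
scene blue [251. 284.] 939 ztop 92 zmin 82 med [431. 401.  90.] rect [448. 390.] [100.  96.] 8
scene wood [312. 251.] 219 ztop 93 zmin 83 med [418. 240.  90.] rect [421. 235.] [  9. 160.] 36
scene wood [248. 289.] 765 ztop 92 zmin 6 med [429. 431.  89.] rect [446. 387.] [170. 128.] 8
scene dark [434. 157.] 405 ztop 143 zmin 6 med [ 436. -217.  143.] rect [ 436. -218.] [42.  7.] 3
scene dark [406. 189.] 769 ztop 109 zmin 5 med [ 415. -105.  108.] rect [ 420. -106.] [47. 19.] 31
scene dark [344. 188.] 41 ztop 82 zmin 60 med [533.  38.  80.] rect [533.  36.] [13.  9.] 41
scene dark [378. 220.] 141 ztop 57 zmin 5 med [411.  26.  55.] rect [412.  26.] [36.  9.] 38
scene dark [315. 259.] 129 ztop 82 zmin 18 med
[... 664 characters left out ...]
 [ 779. -168.   59.] rect [ 774. -163.] [20. 49.] 87
top blue [214. 152.] 75 ztop 130 zmin 115 med [682. 415. 127.] rect [685. 414.] [30. 26.] 52
top blue [226. 229.] 460 ztop 95 zmin 72 med [443. 385.  91.] rect [447. 386.] [95. 96.] 8
top wood [247. 235.] 183 ztop 87 zmin 5 med [373. 326.  87.] rect [375. 315.] [ 8. 50.] 9
top wood [274. 236.] 42 ztop 94 zmin 78 med [414. 240.  89.] rect [417. 233.] [ 5. 54.] 38
top wood [224. 254.] 30 ztop 91 zmin 7 med [364. 391.  88.] rect [363. 390.] [ 8. 43.] 11
top dark [382. 234.] 414 ztop 95 zmin 6 med [ 409. -104.  106.] rect [ 416. -107.] [48. 19.] 38
top dark [419. 231.] 69 ztop 149 zmin 61 med [ 416. -216.  147.] rect [ 422. -217.] [50.  8.] 14
```

View pics/crop1.png

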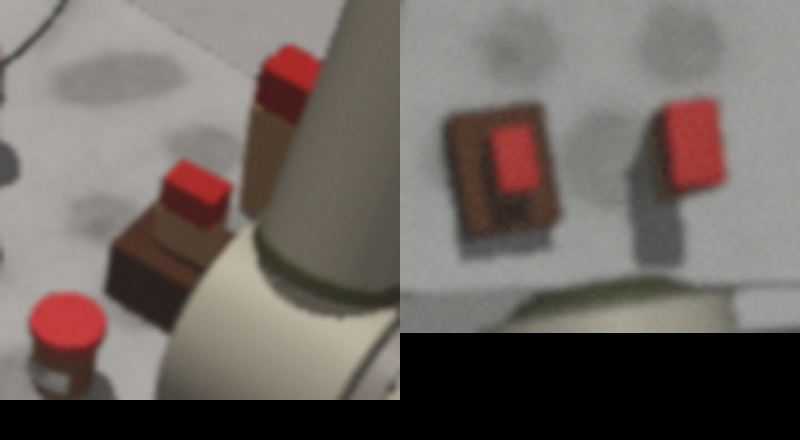

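View pics/crop2.png

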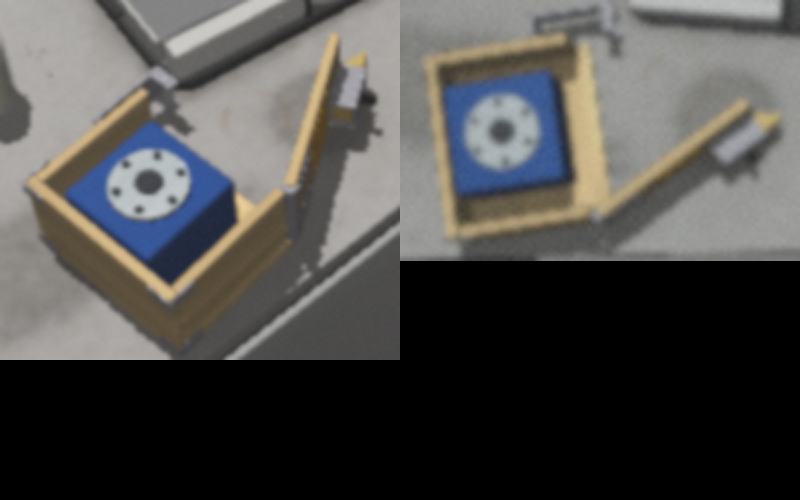

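Candidates by pixel in the top view: (386,232), in the dark rest, head 44x25, top at z≈121; and (425,228), standing free, head 52x32, 155 tall. The first fits (45x28 head, 115 tall, in the rest); the crop confirms that the other is larger. The second crop shows the gate hinged at the crate's near corner, about 66° open. I'll refine these by line fits.

```bash
cat >> h.py <<'E'
def line(P):
    vx,vy,x,y=cv2.fitLine(P[:,:2].astype(np.float32),cv2.DIST_HUBER,0,.01,.01).ravel()
    if abs(vx)>abs(vy): s=np.sign(vx)
    else: s=np.sign(vy)
    return np.array([x,y]),np.degrees(np.arctan2(vy*s,vx*s))
def masks(c):
    H,S,V=cv2.split(cv2.cvtColor(c['image'],cv2.COLOR_BGR2HSV))
    return dict(red=((H<7)|(H>173))&(S>150)&(V>60),blue=(H>105)&(H<130)&(S>120),wood=(H>8)&(H<28)&(S>60)&(V>90),dark=(H<20)&(S>60)&(V<110))
def at(c,C,O,yaw):  # crate-frame coords of cloud
    a=np.radians(yaw);D=C[...,:2]-O
    return np.stack([D[...,0]*np.cos(a)+D[...,1]*np.sin(a),-D[...,0]*np.sin(a)+D[...,1]*np.cos(a),C[...,2]],-1)
E
python3 - <<'E'
from h import *
for n in('scene','top'):
    c=dict(np.load(n+'1.npz'));W=cloud(c);m=masks(c);L=at(c,W,np.array([447,382.]),8.5)
    x,y,z=L[...,0],L[...,1],L[...,2]
    for nm,k in dict(back=(y>56)&(y<82)&(abs(x)<70)&(z>84)&(z<96)&m['wood'],mx=(x<-65)&(x>-100)&(abs(y)<55)&(z>82)&(z<95)&m['wood'],px=(x>65)&(x<100)&(abs(y)<55)&(z>82)&(z<95)&m['wood'],gate=(y<-80)&(z>84)&(z<97)&m['wood']&(W[...,1]>150)).items():
        if k.sum()>8:
            p,a=line(W[k]);print(n,nm,k.sum(),p.round(1),round(a,1),'crate',np.median(L[k],0).round(1))
    k=(np.abs(x)<70)&(np.abs(y)<70)&(z>84)&(z<97)&m['blue']
    r=cv2.minAreaRect(W[k][:,:2].astype(np.float32));print('housing',n,k.sum(),np.round(r[0],1),np.round(r[1],1),r[2],'crate med',np.percentile(L[k],[2,50,98],axis=0).round(1).tolist())
    k=m['red']&(W[...,2]>112)&(W[...,2]<130)&(abs(W[...,1]+116)<40)
    r=cv2.minAreaRect(W[k][:,:2].astype(np.float32));print('wedge',n,np.round(r[0],1),np.round(r[1],1),r[2],np.median(W[k],0).round(1))
    k=m['dark']&(W[...,2]>48)&(W[...,2]<62)&(abs(W[...,1]+110)<80)
    r=cv2.minAreaRect(W[k][:,:2].astype(np.float32));print('rest',n,k.sum(),np.round(r[0],1),np.round(r[1],1),r[2],np.median(W[k],0).round(1))
E
```

```text
scene back 284 [437.3 446.1] 8.5 crate [ 0.7 64.8 89.3]
scene mx 238 [366.9 369.3] 97.7 crate [-81.1  -0.2  87.3]
scene px 218 [524.  395.5] 98.0 crate [78.1  1.7 87.1]
scene gate 244 [422.9 232.2] 125.8 crate [ -47.1 -143.4   89.5]
housing scene 992 [447.5 389.7] [100.6  96.5] 7.534711837768555 crate med [[-46.7, -39.1, 85.3], [-14.4, 20.6, 89.4], [49.4, 54.7, 93.0]]
wedge scene [ 423. -115.] [41.6 28.1] 7.131444931030273 [ 422.6 -111.7  119.3]
rest scene 275 [ 435.7 -111. ] [69.9 67.3] 13.293562889099121 [431.5 -96.3  54.6]
top back 111 [438.6 444.7] 7.8 crate [ 1.3 63.2 89.7]
top mx 95 [366.1 368.3] 97.7 crate [-82.1  -1.4  86.7]
top px 98 [523.1 395.7] 96.4 crate [77.4  6.3 86.9]
top gate 133 [424.8 227.7] 125.3 crate [ -43.6 -153.2   89. ]
housing top 436 [447.1 387. ] [98.1 97.8] 7.686058044433594 crate med [[-46.9, -42.6, 84.4], [-8.0, -3.2, 89.2], [48.1, 52.4, 95.6]]
wedge top [ 423.8 -115.9] [43.6 26.9] 7.1956281661987305 [ 424.1 -115.3  118.7]
rest top 349 [ 422.4 -114.1] [86.8 67.8] 7.509045124053955 [ 414.4 -103.8   53.8]
```

Call:
move_arm([
  {"turn":[0,0,0],"translation":[12,-15,0],"hand":0},
  {"turn":[0,0,0],"translation":[22,-28,0],"hand":0},
  {"turn":[0,0,0],"translation":[24,-30,0],"hand":0},
  {"turn":[0,0,0],"translation":[24,-30,0],"hand":0},
  {"turn":[0,0,0],"translation":[24,-30,0],"hand":0},
  {"turn":[0,0,0],"translation":[24,-30,0],"hand":0},
  {"turn":[0,0,0],"translation":[24,-30,0],"hand":0},
  {"turn":[0,0,0],"translation":[24,-30,0],"hand":0},
  {"turn":[0,0,0],"translation":[24,-30,0],"hand":0},
  {"turn":[0,0,0],"translation":[24,-30,0],"hand":0},
])

```text
time_s: 0.93
eef_pos: [295.6, -147.2, 250.2]
ee_rot: [0.0, 0.985, 0.175, 0.0]
force: [1.3, -0.6, 0.1]
grip_width: 0.0
grip_force: 0.0
```

Call:
move_arm([
  {"turn":[0,0,0],"translation":[24,-30,0],"hand":0},
  {"turn":[0,0,0],"translation":[24,-30,0],"hand":0},
  {"turn":[0,0,0],"translation":[24,-30,0],"hand":0},
  {"turn":[0,0,0],"translation":[24,-30,0],"hand":0},
  {"turn":[0,0,0],"translation":[24,-30,0],"hand":0},
  {"turn":[0,0,0],"translation":[24,-30,0],"hand":0},
  {"turn":[0,0,-0.067],"translation":[24,-30,0],"hand":0},
  {"turn":[0,0,-0.067],"translation":[24,-30,0],"hand":0},
  {"turn":[0,0,-0.067],"translation":[20,-24,0],"hand":0},
  {"turn":[0,0,-0.067],"translation":[8,-9,0],"hand":0},
])

```text
time_s: 1.77
eef_pos: [399.0, 188.9, 249.9]
ee_rot: [-0.0, 0.951, 0.308, -0.0]
force: [0.2, -0.8, -0.4]
grip_width: 0.001
grip_force: 0.0
```

```bash
cat >> h.py <<'E'
from scipy.spatial.transform import Rotation as Ro
def pose():
    s=sense();q=s['ee_rot'];R=Ro.from_quat([q[1],q[2],q[3],q[0]]).as_matrix();return s,np.array(s['eef_pos']),R
def to(target,yaw):
    s,p,R=pose();y=np.degrees(np.arctan2(R[1,0],R[0,0]))
    print('t',round(s['time_s'],2),'p',p.round(1),'yaw',round(y,2),'z',R[:,2].round(3),'F',s['force'].round(1),'w',round(s['grip_width'],3),'gf',s['grip_force'],'q',s['joints'].round(2))
    print('tool delta',(R.T@(np.array(target)-p)).round(1),'turn about tool z',round(-np.radians(yaw-y),3), 'rotvec',Ro.from_matrix(R.T@(Ro.from_euler('z',yaw,degrees=True).as_matrix()@np.diag([1,-1,-1]))).as_rotvec().round(3))
E
python3 -c "
from h import *
to([407,198,79],35.5)"
```

```text
t 1.77 p [399.  188.9 249.9] yaw 35.93 z [-0.001  0.001 -1.   ] F [ 0.2 -0.8 -0.4] w 0.001 gf 0.0 q [0.18 0.13 1.73 0.   1.28 1.12]
tool delta [ 11.8  -2.5 170.9] turn about tool z 0.008 rotvec [-0.001  0.     0.008]
```

Call:
move_arm([
  {"turn":[0,0,0],"translation":[0,-1,20],"hand":0},
  {"turn":[0,0,0],"translation":[0,-1,36],"hand":0},
  {"turn":[0,0,0],"translation":[0,0,38],"hand":0},
  {"turn":[0,0,0],"translation":[0,0,38],"hand":0},
  {"turn":[0,0,0],"translation":[0,0,27],"hand":0},
  {"turn":[0,0,0],"translation":[0,0,12],"hand":0},
  {"turn":[0,0,0],"translation":[8,0,0],"hand":0},
  {"turn":[0,0,0],"translation":[8,0,0],"hand":0},
  {"turn":[0,0,0],"translation":[6,0,0],"hand":0},
  {"turn":[0,0,0],"translation":[4,0,0],"hand":0},
])

```text
time_s: 2.6
eef_pos: [420.5, 203.2, 80.5]
ee_rot: [0.0, 0.952, 0.306, 0.001]
force: [-1.0, -0.2, -0.1]
grip_width: -0.001
grip_force: 0.0
```

```bash
python3 - <<'E'
from h import *
to([372.4+105*.581-15*.814,302-105*.814-15*.581,79],35.5)
for n in('scene','top'):
    c=grab(n,'a_%s.png'%n);W=cloud(c)
    k=masks(c)['wood']&(W[...,2]>84)&(W[...,2]<97)&(W[...,1]<285)&(W[...,1]>130)&(W[...,0]<560);p,a=line(W[k]);print(k.sum(),p,a)
E
```

```text
t 2.6 p [420.5 203.2  80.5] yaw 35.59 z [ 0.003  0.001 -1.   ] F [-1.  -0.2 -0.1] w -0.001 gf 0.0 q [0.2  0.41 1.87 0.   0.86 1.15]
tool delta [ 3.2 -3.4  1.5] turn about tool z 0.002 rotvec [ 0.001 -0.003  0.002]
123 [406.6248  254.93687] 126.513405Traceback (most recent call last):
  File "<stdin>", line 5, in <module>
  File "h.py", line 14, in line
    vx,vy,x,y=cv2.fitLine(P[:,:2].astype(np.float32),cv2.DIST_HUBER,0,.01,.01).ravel()
              ~~~~~~~~~~~^^^^^^^^^^^^^^^^^^^^^^^^^^^^^^^^^^^^^^^^^^^^^^^^^^^^^
cv2.error: OpenCV(4.12.0) /io/opencv/modules/imgproc/src/linefit.cpp:50: error: (-215:Assertion failed) count > 0 in function 'fitLine2D_wods'
```

Call:
move_arm([
  {"turn":[0,0,-0.03],"translation":[5,0.3,0],"hand":0},
  {"turn":[0,0,-0.07],"translation":[7.5,0.7,0],"hand":0},
  {"turn":[0,0,-0.1],"translation":[10.7,1,0],"hand":0},
  {"turn":[0,0,-0.1],"translation":[10.7,1,0],"hand":0},
  {"turn":[0,0,-0.1],"translation":[10.7,1,0],"hand":0},
  {"turn":[0,0,-0.1],"translation":[10.7,1,0],"hand":0},
  {"turn":[0,0,-0.1],"translation":[10.7,1,0],"hand":0},
  {"turn":[0,0,-0.1],"translation":[10.7,1,0],"hand":0},
  {"turn":[0,0,-0.1],"translation":[10.7,1,0],"hand":0},
  {"turn":[0,0,-0.05],"translation":[5.3,0.5,0],"hand":0},
])

```text
time_s: 3.53
eef_pos: [475.6, 274.1, 79.9]
ee_rot: [0.0, 0.74, 0.673, 0.001]
force: [-0.1, -1.1, 0.1]
grip_width: -0.001
grip_force: 0.0
```

```bash
python3 - <<'E'
from h import *
a=np.radians(7.9);d=np.array([np.cos(a),np.sin(a)]);n=np.array([np.sin(a),-np.cos(a)])
T=np.array([372.4,302])+105*d+15*n
to([*T,79],97.9)
c=grab('scene');W=cloud(c)
k=masks(c)['wood']&(W[...,2]>84)&(W[...,2]<97)&(W[...,1]<318)&(W[...,1]>130)&(W[...,0]<560)&(W[...,0]>385);p,a=line(W[k]);print(k.sum(),p,a)
E
```

```text
t 3.53 p [475.6 274.1  79.9] yaw 84.58 z [ 0.001  0.    -1.   ] F [-0.1 -1.1  0.1] w -0.001 gf 0.0 q [0.31 0.56 1.62 0.   0.96 0.4 ]
tool delta [27.6  0.3  0.9] turn about tool z -0.232 rotvec [ 0.001 -0.    -0.232]
222 [460.3393  293.82294] -7.4832435
```

Call:
move_arm([
  {"turn":[0,0,-0.05],"translation":[5,0.5,0],"hand":0},
  {"turn":[0,0,-0.05],"translation":[5,0.5,0],"hand":0},
  {"turn":[0,0,-0.05],"translation":[5,0.5,0],"hand":0},
  {"turn":[0,0,-0.05],"translation":[5,0.4,0],"hand":0},
  {"turn":[0,0,-0.03],"translation":[4,0.3,0],"hand":0},
  {"turn":[0,0,0],"translation":[2,0,0],"hand":0},
  {"turn":[0,0,0],"translation":[0,0,0],"hand":0},
])

```text
time_s: 4.17
eef_pos: [477.1, 299.2, 79.7]
ee_rot: [0.0, 0.66, 0.751, 0.0]
force: [-0.2, 0.9, 0.0]
grip_width: 0.005
grip_force: 0.0
```

```bash
cat > g.py <<'E'
from h import *
a=np.radians(7.9);d=np.array([np.cos(a),np.sin(a)]);n=np.array([np.sin(a),-np.cos(a)])
T=np.array([372.4,302])+105*d+15*n
to([*T,79],97.9)
c=grab('scene');W=cloud(c)
k=masks(c)['wood']&(W[...,2]>84)&(W[...,2]<97)&(W[...,1]<332)&(W[...,1]>290)&(W[...,0]<560)&(W[...,0]>385)
L=at(c,W,np.array([445.4,379.8]),7.9);k=masks(c)['wood']&(abs(L[...,0])<70)&(L[...,1]<-50)&(L[...,2]>84)&(L[...,2]<97);p,a=line(L[k]);print('crate frame',k.sum(),p,a)
E
python3 g.py
```

```text
t 4.17 p [477.1 299.2  79.7] yaw 97.37 z [ 0.  0. -1.] F [-0.2  0.9  0. ] w 0.005 gf 0.0 q [0.35 0.58 1.57 0.   0.99 0.22]
tool delta [2.2 1.6 0.7] turn about tool z -0.009 rotvec [ 0.    -0.    -0.009]
crate frame 213 [ -2.2466729 -64.539604 ] -0.78526944
```

Call:
move_arm([
  {"turn":[0,0,0],"translation":[1.5,0,0],"hand":0},
  {"turn":[0,0,0],"translation":[0,0,0],"hand":0},
])

```text
time_s: 4.38
eef_pos: [476.8, 300.7, 79.4]
ee_rot: [-0.0, 0.66, 0.751, 0.0]
force: [0.1, 0.2, 0.4]
grip_width: -0.002
grip_force: 0.0
```

Call:
move_arm([
  {"turn":[0,0,0],"translation":[1.5,0,0],"hand":0},
  {"turn":[0,0,0],"translation":[0,0,0],"hand":0},
])

```text
time_s: 4.55
eef_pos: [476.8, 301.4, 79.4]
ee_rot: [0.0, 0.66, 0.752, -0.001]
force: [-0.2, -6.6, 2.0]
grip_width: -0.001
grip_force: 3.0
```

```bash
python3 g.py
```

```text
t 4.55 p [476.8 301.4  79.4] yaw 97.45 z [-0.    -0.002 -1.   ] F [-0.2 -6.6  2. ] w -0.001 gf 2.9756736382842064 q [ 0.36  0.58  1.57 -0.    0.99  0.23]
tool delta [-0.1  1.7  0.4] turn about tool z -0.008 rotvec [-0.     0.002 -0.008]
crate frame 211 [ -1.1427661 -63.41554  ] -0.28375363
```

Call:
move_arm([
  {"turn":[0,0,0],"translation":[1.5,0,0],"hand":0},
  {"turn":[0,0,0],"translation":[0,0,0],"hand":0},
])

```text
time_s: 4.77
eef_pos: [476.8, 301.5, 79.4]
ee_rot: [0.001, 0.66, 0.752, -0.002]
force: [-0.8, -15.9, 4.4]
grip_width: -0.003
grip_force: 7.6
```

Call:
move_arm([
  {"turn":[0,0,0],"translation":[1.5,0,0],"hand":0},
  {"turn":[0,0,0],"translation":[0,0,0],"hand":0},
])

```text
time_s: 4.93
eef_pos: [476.8, 301.7, 79.4]
ee_rot: [0.002, 0.66, 0.752, -0.003]
force: [0.6, -24.4, 7.6]
grip_width: -0.004
grip_force: 12.2
```

```bash
python3 g.py
```

```text
t 4.93 p [476.8 301.7  79.4] yaw 97.47 z [-0.001 -0.007 -1.   ] F [  0.6 -24.4   7.6] w -0.004 gf 12.206209301948547 q [ 0.36  0.59  1.57 -0.01  0.99  0.23]
tool delta [-0.3  1.7  0.4] turn about tool z -0.007 rotvec [-0.002  0.007 -0.007]
crate frame 209 [ -3.0140486 -63.669933 ] -0.32522762
```

Call:
move_arm([
  {"turn":[0,0,0],"translation":[-6,0,0],"hand":0},
  {"turn":[0,0,0],"translation":[-12,0,0],"hand":0},
  {"turn":[0,0,0],"translation":[-4,0,-16],"hand":0},
  {"turn":[0,0,0],"translation":[0,0,-32],"hand":0},
  {"turn":[0,0,0],"translation":[0,0,-36],"hand":0},
  {"turn":[0,0,0],"translation":[0,0,-36],"hand":0},
  {"turn":[0,0,0],"translation":[-10,-7,-36],"hand":0},
  {"turn":[0,0,0],"translation":[-26,-18,-18],"hand":0},
  {"turn":[0,0,0],"translation":[-32,-22,0],"hand":0.6},
  {"turn":[0,0,0],"translation":[-32,-22,0],"hand":0.6},
])

```text
time_s: 5.82
eef_pos: [423.0, 174.1, 254.1]
ee_rot: [0.001, 0.659, 0.752, 0.001]
force: [1.2, -0.9, -0.6]
grip_width: 0.27
grip_force: 0.0
```

Call:
move_arm([
  {"turn":[0,0,0],"translation":[-32,-22,0],"hand":0.6},
  {"turn":[0,0,0.08],"translation":[-30,-12,0],"hand":0.6},
  {"turn":[0,0,0.11],"translation":[-30,-6,0],"hand":0.6},
  {"turn":[0,0,0.11],"translation":[-30,0,0],"hand":0.6},
  {"turn":[0,0,0.11],"translation":[-26,12,0],"hand":0.6},
  {"turn":[0,0,0.11],"translation":[-22,20,0],"hand":0.6},
  {"turn":[0,0,0.11],"translation":[-18,24,0],"hand":0.6},
  {"turn":[0,0,0.11],"translation":[-14,26,0],"hand":0.6},
  {"turn":[0,0,0.11],"translation":[-10,28,0],"hand":0.6},
  {"turn":[0,0,0.11],"translation":[-6,28,0],"hand":0.6},
])

```text
time_s: 6.65
eef_pos: [478.5, -104.7, 253.2]
ee_rot: [-0.0, 0.933, 0.359, 0.0]
force: [-0.0, 0.2, -0.0]
grip_width: 0.598
grip_force: 0.0
```

```bash
cat > m.py <<'E'
from h import *
import sys
to([423.5,-115.5,190],7.3)
O=np.array([445.4,379.8])
for n in('scene','top'):
    c=grab(n,sys.argv[1]+'_%s.png'%n);W=cloud(c);m=masks(c);L=at(c,W,O,7.9);x,y,z=L[...,0],L[...,1],L[...,2]
    wd=m['wood']
    for nm,k in dict(back=(y>50)&(y<82)&(abs(x)<65)&(z>84)&(z<96)&wd,mx=(x<-65)&(x>-100)&(abs(y)<50)&(z>82)&(z<95)&wd,px=(x>65)&(x<100)&(abs(y)<50)&(z>82)&(z<95)&wd,gate=(y<-50)&(y>-90)&(abs(x)<65)&(z>84)&(z<97)&wd).items():
        if k.sum()>8: p,a=line(L[k]);print(n,nm,k.sum(),p.round(1),round(a,1),np.percentile(L[k],[3,97],axis=0).round(1)[:,:2].tolist())
    k=(np.abs(x)<65)&(y>-56)&(y<64)&(z>84)&(z<97)&m['blue']
    r=cv2.minAreaRect(L[k][:,:2].astype(np.float32));print('housing',n,k.sum(),np.round(r[0],1),np.round(r[1],1),round(r[2],1),np.percentile(L[k],[1,99],axis=0).round(1).tolist())
E
python3 m.py b; python3 -c "
import cv2;a=cv2.imread('pics/b_scene.png')[210:345,195:345];cv2.imwrite('pics/b_crop.png',cv2.resize(a,(600,540),interpolation=cv2.INTER_CUBIC))"
```

```text
t 6.65 p [ 478.5 -104.7  253.2] yaw 42.09 z [ 0.  0. -1.] F [-0.   0.2 -0. ] w 0.598 gf 0.0 q [-0.46  0.23  1.6   0.    1.31  0.38]
tool delta [-48.1 -28.8  63.2] turn about tool z 0.607 rotvec [-0.    -0.     0.607]
scene back 263 [-2.2 66.6] -0.0 [[-61.1, 61.8], [60.0, 70.9]]
scene mx 220 [-79.3   1. ] 90.5 [[-83.6, -46.8], [-73.7, 45.8]]
scene px 199 [79.9  1.5] 90.2 [[75.9, -46.9], [86.3, 46.3]]
scene gate 218 [ -3.3 -64. ] 0.1 [[-61.3, -69.5], [60.2, -60.4]]
housing scene 993 [3.9 9.1] [100.9  98. ] 0.2 [[-45.3, -38.2, 85.2], [52.1, 57.1, 93.3]]
top back 99 [-1.1 65.6] 0.3 [[-62.0, 61.6], [60.5, 70.0]]
top mx 93 [-80.2   0.6] 91.0 [[-84.8, -46.0], [-75.4, 46.2]]
top px 87 [79.5 -0.9] 90.7 [[74.9, -46.9], [84.5, 48.0]]
top gate 121 [ -2.3 -65.2] 0.0 [[-60.9, -69.9], [60.0, -60.2]]
housing top 429 [2.3 7.3] [97.2 98.7] 89.7 [[-45.9, -40.2, 84.2], [50.9, 54.8, 96.4]]
```

View pics/b_crop.png

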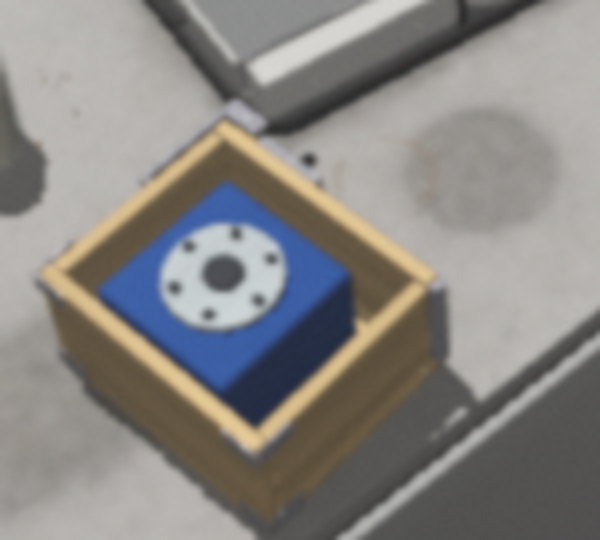

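The crop shows the gate shut and square at the crate's near-right side (from (435,280) to (225,125)), with the housing loose and a gap in front of it of about 18 mm (crate y -60.5 to -42.5). Next, the wedge.

Call:
move_arm([
  {"turn":[0,0,0],"translation":[-12,-7,0],"hand":0.6},
  {"turn":[0,0,0],"translation":[-24,-15,0],"hand":0.6},
  {"turn":[0,0,0.05],"translation":[-12,-7,0],"hand":0.6},
  {"turn":[0,0,0.11],"translation":[0,0,0],"hand":0.6},
  {"turn":[0,0,0.11],"translation":[0,0,10],"hand":0.6},
  {"turn":[0,0,0.11],"translation":[0,0,20],"hand":0.6},
  {"turn":[0,0,0.11],"translation":[0,0,20],"hand":0.6},
  {"turn":[0,0,0.11],"translation":[0,0,13],"hand":0.6},
  {"turn":[0,0,0],"translation":[0,0,0],"hand":0.6},
])

```text
time_s: 7.5
eef_pos: [421.7, -113.0, 188.2]
ee_rot: [-0.001, 0.998, 0.069, -0.002]
force: [0.2, -0.8, 0.1]
grip_width: 0.602
grip_force: 0.0
```

```bash
python3 - <<'E'
from h import *
to([423.5,-115.5,105],7.3)
for n in('scene','top'):
    c=grab(n);W=cloud(c);m=masks(c)
    k=m['red']&(W[...,2]>112)&(W[...,2]<130)&(abs(W[...,1]+116)<40)
    if k.sum()>10:
        r=cv2.minAreaRect(W[k][:,:2].astype(np.float32));print('wedge',n,k.sum(),np.round(r[0],1),np.round(r[1],1),r[2],np.percentile(W[k],[5,50,95],axis=0).round(1).tolist())
E
```

```text
t 7.5 p [ 421.7 -113.   188.2] yaw 7.9 z [-0.004  0.003 -1.   ] F [ 0.2 -0.8  0.1] w 0.602 gf 0.0 q [-0.53  0.19  1.84  0.    1.12  0.9 ]
tool delta [ 1.7  3.  83.2] turn about tool z 0.011 rotvec [-0.003  0.003  0.011]
wedge scene 82 [ 430.  -113.1] [28.2 23.8] 6.559734344482422 [[417.5, -122.1, 113.0], [431.4, -109.6, 119.0], [442.7, -102.4, 122.1]]
```

Call:
move_arm([
  {"turn":[0,0,0.008],"translation":[1.7,3,10],"hand":0.6},
  {"turn":[0,0,0],"translation":[0,0,22],"hand":0.6},
  {"turn":[0,0,0],"translation":[0,0,24],"hand":0.6},
  {"turn":[0,0,0],"translation":[0,0,18],"hand":0.6},
  {"turn":[0,0,0],"translation":[0,0,9],"hand":0.6},
  {"turn":[0,0,0],"translation":[0,0,0],"hand":0.6},
], grip_force=40)

```text
time_s: 8.1
eef_pos: [424.8, -116.5, 106.1]
ee_rot: [-0.001, 0.998, 0.067, -0.001]
force: [0.0, -0.4, -0.5]
grip_width: 0.603
grip_force: 0.0
```

Call:
move_arm([
  {"turn":[0,0,0],"translation":[0,0,0],"hand":0.3},
  {"turn":[0,0,0],"translation":[0,0,0],"hand":0.2},
  {"turn":[0,0,0],"translation":[0,0,0],"hand":0.1},
  {"turn":[0,0,0],"translation":[0,0,0],"hand":0},
  {"turn":[0,0,0],"translation":[0,0,0],"hand":0},
  {"turn":[0,0,0],"translation":[0,0,0],"hand":0},
], grip_force=40)

```text
time_s: 8.6
eef_pos: [426.0, -117.0, 108.5]
ee_rot: [0.001, 0.998, 0.066, 0.001]
force: [-0.1, 0.1, 6.8]
grip_width: 0.324
grip_force: 40.4
```

```bash
python3 -c "
from h import *
to([423.5,-115.5,105],7.3)"
```

```text
t 8.6 p [ 426.  -117.   108.5] yaw 7.62 z [ 0.002 -0.001 -1.   ] F [-0.1  0.1  6.8] w 0.324 gf 40.35845696926117 q [-0.53  0.31  1.92  0.    0.91  0.9 ]
tool delta [-2.3 -1.9  3.5] turn about tool z 0.006 rotvec [ 0.002 -0.002  0.006]
```

Call:
move_arm([
  {"turn":[0,0,0],"translation":[0,0,0],"hand":0},
  {"turn":[0,0,0],"translation":[0,0,-8],"hand":0},
  {"turn":[0,0,0],"translation":[0,0,-16],"hand":0},
  {"turn":[0,0,0],"translation":[0,0,-22],"hand":0},
  {"turn":[0,0,0],"translation":[0,0,-24],"hand":0},
  {"turn":[0,0,0],"translation":[0,0,-24],"hand":0},
  {"turn":[0,0,0],"translation":[0,0,-20],"hand":0},
  {"turn":[0,0,0],"translation":[0,0,-12],"hand":0},
  {"turn":[0,0,0],"translation":[0,0,0],"hand":0},
  {"turn":[0,0,0],"translation":[0,0,0],"hand":0},
], grip_force=80)

```text
time_s: 9.43
eef_pos: [425.2, -116.6, 233.5]
ee_rot: [0.0, 0.998, 0.066, 0.0]
force: [0.5, -0.3, -1.2]
grip_width: 0.314
grip_force: 78.8
```

```bash
python3 - <<'E'
from h import *
a=np.radians(7.9);T=np.array([445.4,379.8])+51.5*np.array([np.sin(a),-np.cos(a)]);print(T)
to([*T,230],7.9)
s,p,R=pose()
c=grab('scene','w_scene.png');W=cloud(c)
k=(abs(W[...,0]-p[0])<45)&(abs(W[...,1]-p[1])<45)&(W[...,2]>80)&(W[...,2]<p[2]+20)
D=(W[k]-p)@R
m=masks(c);print('red',np.nanpercentile(((W-p)@R)[k&m['red']],[2,50,98],axis=0).round(1).tolist())
for lo in range(-20,110,10):
    q=D[(D[:,2]>=lo)&(D[:,2]<lo+10)]
    if len(q)>5: print(lo,len(q),np.percentile(q,[5,50,95],axis=0).round(1)[:,:2].tolist())
a=c['image'];u=c['R']@p+c['t'];x=int(c['f']*u[0]/u[2]+c['cx']);y=int(c['f']*u[1]/u[2]+c['cy']);print(x,y)
cv2.imwrite('pics/w_crop.png',cv2.resize(a[max(0,y-60):y+90,x-75:x+75],(600,600),interpolation=cv2.INTER_CUBIC))
E
```

```text
[452.47839412 328.78876264]
t 9.43 p [ 425.2 -116.6  233.5] yaw 7.61 z [ 0.001 -0.    -1.   ] F [ 0.5 -0.3 -1.2] w 0.314 gf 78.76542806625366 q [-0.53  0.14  1.76 -0.    1.24  0.9 ]
tool delta [  86.1 -437.8    3.4] turn about tool z -0.005 rotvec [ 0.001 -0.001 -0.005]
red [[9.8, 4.7, -11.9], [9.8, 4.7, -11.9], [9.8, 4.7, -11.9]]
-20 25 [[-11.2, -28.4], [-7.3, -20.3], [11.8, 11.8]]
-10 37 [[-11.8, -29.3], [-5.4, -24.2], [4.0, -12.9]]
0 45 [[-13.3, -27.6], [-1.9, -19.2], [19.5, -12.0]]
10 31 [[-15.5, -21.4], [-5.4, -15.2], [19.8, -11.4]]
20 27 [[-12.8, -14.8], [1.3, -12.6], [20.4, -10.5]]
30 41 [[-14.5, -13.8], [3.9, -11.6], [19.9, -9.2]]
40 40 [[-14.3, -12.2], [3.6, -9.8], [18.3, -8.4]]
50 36 [[-12.5, -11.5], [3.6, -8.7], [21.1, -6.7]]
60 36 [[-13.9, -10.0], [2.6, -8.3], [21.0, -5.6]]
70 39 [[-14.3, -7.9], [4.7, -6.2], [19.7, -4.2]]
80 33 [[-13.2, -8.2], [4.9, -5.3], [21.0, -3.5]]
90 34 [[-13.1, -7.6], [0.3, -4.2], [20.1, -2.0]]
100 15 [[-11.6, -4.7], [5.2, -2.7], [19.9, -1.3]]
420 134
```

View pics/w_crop.png

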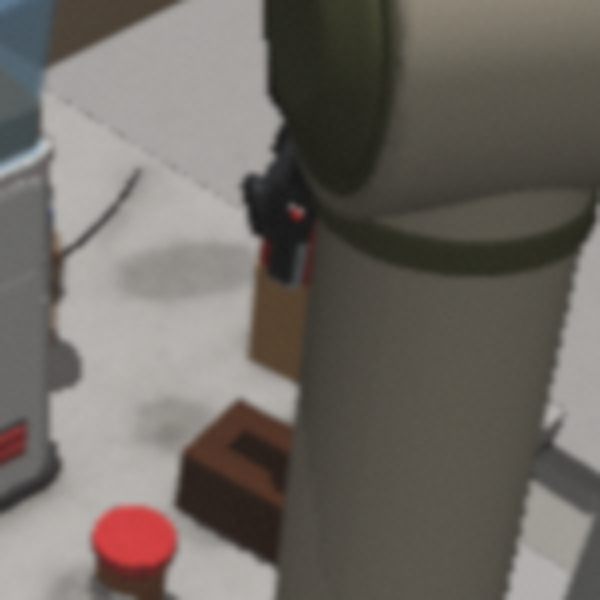

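The crop shows the wedge in the fingers at (285,300), lifted clear of the empty slot at (260,450). The tip is about 102 mm below the TCP. Now carrying it round, drawn in.

Call:
move_arm([
  {"turn":[0,0,0],"translation":[-2,-14,0],"hand":0},
  {"turn":[0,0,0],"translation":[-4,-24,0],"hand":0},
  {"turn":[0,0,0],"translation":[-5,-27,0],"hand":0},
  {"turn":[0,0,0],"translation":[-5,-27,0],"hand":0},
  {"turn":[0,0,0],"translation":[-5,-27,0],"hand":0},
  {"turn":[0,0,0],"translation":[-4,-27,0],"hand":0},
  {"turn":[0,0,0],"translation":[-2,-27,0],"hand":0},
  {"turn":[0,0,0],"translation":[3,-27,0],"hand":0},
  {"turn":[0,0,0],"translation":[6,-27,0],"hand":0},
  {"turn":[0,0,0],"translation":[8,-27,0],"hand":0},
])

```text
time_s: 10.32
eef_pos: [380.3, 135.6, 232.6]
ee_rot: [-0.0, 0.998, 0.066, -0.001]
force: [1.2, -0.8, -1.4]
grip_width: 0.311
grip_force: 78.9
```

Call:
move_arm([
  {"turn":[0,0,0],"translation":[8,-27,0],"hand":0},
  {"turn":[0,0,0],"translation":[10,-27,0],"hand":0},
  {"turn":[0,0,0],"translation":[14,-27,0],"hand":0},
  {"turn":[0,0,0],"translation":[16,-25,0],"hand":0},
  {"turn":[0,0,0],"translation":[18,-25,0],"hand":0},
  {"turn":[0,0,0],"translation":[16,-22,0],"hand":0},
  {"turn":[0,0,0],"translation":[10,-16,0],"hand":0},
  {"turn":[0,0,-0.005],"translation":[4,-12,0],"hand":0},
  {"turn":[0,0,0],"translation":[0,0,0],"hand":0},
  {"turn":[0,0,0],"translation":[0,0,0],"hand":0},
])

```text
time_s: 11.15
eef_pos: [451.9, 326.1, 232.2]
ee_rot: [0.0, 0.998, 0.069, -0.001]
force: [0.5, -0.8, -1.1]
grip_width: 0.311
grip_force: 79.0
```

```bash
cat > w.py <<'E'
from h import *
import sys
a=np.radians(7.9);O=np.array([445.4,379.8]);T=O+51.5*np.array([np.sin(a),-np.cos(a)])
to([*T,170],7.9)
s,p,R=pose()
for n in('scene','top'):
    c=grab(n,sys.argv[1]+'_%s.png'%n);W=cloud(c);L=at(c,W,O,7.9);m=masks(c)
    lp=at(c,p[None],O,7.9)[0]; 
    if n=='scene': print('TCP crate',lp.round(1))
    k=(abs(L[...,0]-lp[0])<30)&(abs(L[...,1]-lp[1])<40)&(L[...,2]>max(97,p[2]-110))&(L[...,2]<p[2]+20)
    D=L[k]-[0,0,lp[2]]
    for lo in range(-110,20,10):
        q=D[(D[:,2]>=lo)&(D[:,2]<lo+10)]
        if len(q)>5: print(n,lo,len(q),np.percentile(q,[5,50,95],axis=0).round(1)[:,:2].tolist())
    k=(abs(L[...,0])<65)&(L[...,1]>-56)&(L[...,1]<64)&(L[...,2]>84)&(L[...,2]<97)&m['blue']
    if k.sum()>30:print('housing',n,k.sum(),np.percentile(L[k],[1,99],axis=0).round(1).tolist())
    k=(L[...,1]<-50)&(L[...,1]>-90)&(abs(L[...,0])<65)&(L[...,2]>84)&(L[...,2]<97)&m['wood']
    if k.sum()>8: q,b=line(L[k]);print('gate',q.round(1),round(b,1))
E
python3 w.py x
```

```text
t 11.15 p [451.9 326.1 232.2] yaw 7.96 z [-0.002 -0.001 -1.   ] F [ 0.5 -0.8 -1.1] w 0.311 gf 79.01750922203064 q [ 0.41  0.4   1.42 -0.    1.32  1.85]
tool delta [ 1.1 -2.6 62.2] turn about tool z 0.001 rotvec [0.001 0.002 0.001]
TCP crate [ -0.9 -54.1 232.2]
scene -110 11 [[-23.7, -55.1], [-3.9, -50.9], [14.9, -50.5]]
scene -100 42 [[-25.1, -57.7], [-11.3, -50.0], [16.4, -49.0]]
scene -90 45 [[-24.2, -59.2], [-13.5, -49.0], [16.0, -47.4]]
scene -80 43 [[-24.9, -61.1], [-14.0, -48.1], [16.3, -46.7]]
scene -70 49 [[-23.7, -60.5], [-11.8, -46.3], [18.9, -45.3]]
scene -60 52 [[-24.4, -62.7], [-15.3, -45.8], [17.5, -43.9]]
scene -50 61 [[-24.1, -61.9], [-18.9, -44.6], [16.7, -42.9]]
scene -40 44 [[-24.2, -64.7], [-22.9, -45.1], [-0.9, -41.9]]
scene -30 46 [[-24.7, -66.5], [-23.1, -49.1], [-8.5, -40.5]]
scene -20 57 [[-24.5, -64.8], [-22.2, -44.4], [-6.6, -34.2]]
scene -10 77 [[-23.9, -78.1], [-15.1, -41.5], [0.3, -27.6]]
scene 0 113 [[-23.8, -72.6], [-12.9, -48.1], [2.8, -27.7]]
scene 10 166 [[-22.5, -71.0], [-9.2, -56.8], [5.5, -29.4]]
housing scene 980 [[-45.7, -37.9, 84.9], [52.3, 57.1, 93.6]]
gate [ -2.2 -63.8] -0.1
top -20 7 [[-25.5, -67.5], [-24.6, -60.5], [-18.4, -44.0]]
top 0 9 [[-25.2, -68.3], [-24.5, -63.8], [-16.4, -53.4]]
top 10 11 [[-25.0, -67.4], [-22.0, -63.1], [-17.1, -50.4]]
```

Call:
move_arm([
  {"turn":[0,0,0],"translation":[2,-2.4,6],"hand":0},
  {"turn":[0,0,0],"translation":[0,0,12],"hand":0},
  {"turn":[0,0,0],"translation":[0,0,12],"hand":0},
  {"turn":[0,0,0],"translation":[0,0,8],"hand":0},
  {"turn":[0,0,0],"translation":[0,0,5],"hand":0},
  {"turn":[0,0,0],"translation":[0,0,5],"hand":0},
  {"turn":[0,0,0],"translation":[0,0,5],"hand":0},
  {"turn":[0,0,0],"translation":[0,0,0],"hand":0},
])

```text
time_s: 11.92
eef_pos: [454.3, 328.4, 179.6]
ee_rot: [0.0, 0.998, 0.069, -0.0]
force: [-1.1, 0.3, -1.2]
grip_width: 0.314
grip_force: 79.0
```

Call:
move_arm([
  {"turn":[0,0,0],"translation":[0,0,5],"hand":0},
  {"turn":[0,0,0],"translation":[0,0,5],"hand":0},
  {"turn":[0,0,0],"translation":[0,0,4],"hand":0},
  {"turn":[0,0,0],"translation":[0,0,0],"hand":0},
])

```text
time_s: 12.25
eef_pos: [454.2, 328.4, 165.4]
ee_rot: [0.0, 0.998, 0.069, -0.001]
force: [0.2, 0.3, -2.5]
grip_width: 0.314
grip_force: 79.0
```

```bash
python3 w.py y
```

```text
t 12.25 p [454.2 328.4 165.4] yaw 7.89 z [-0.001 -0.001 -1.   ] F [ 0.2  0.3 -2.5] w 0.314 gf 79.01787757873535 q [0.42 0.47 1.5  0.   1.17 1.85]
tool delta [-1.7 -0.6 -4.6] turn about tool z -0.0 rotvec [ 0.     0.001 -0.   ]
TCP crate [  1.7 -52.2 165.4]
scene -70 48 [[-21.5, -56.2], [-8.3, -44.0], [20.5, -14.6]]
scene -60 44 [[-21.7, -59.3], [-12.0, -43.6], [21.4, -42.4]]
scene -50 47 [[-22.2, -61.5], [-17.7, -42.7], [17.5, -41.1]]
scene -40 44 [[-22.0, -62.6], [-20.2, -46.8], [1.4, -39.9]]
scene -30 41 [[-21.3, -65.0], [-20.2, -47.3], [-6.0, -39.6]]
scene -20 43 [[-21.9, -63.8], [-19.8, -41.7], [-5.3, -32.7]]
scene -10 76 [[-21.7, -68.8], [-13.6, -39.3], [3.0, -25.4]]
scene 0 93 [[-21.8, -70.2], [-10.4, -48.9], [3.2, -26.6]]
scene 10 144 [[-18.6, -69.9], [-7.5, -54.9], [8.0, -28.4]]
housing scene 960 [[-45.4, -37.4, 84.9], [52.1, 57.0, 93.4]]
gate [-40.4 -63.8] -1.6
```

Call:
move_arm([
  {"turn":[0,0,0],"translation":[0,0,4],"hand":0},
  {"turn":[0,0,0],"translation":[0,0,4],"hand":0},
  {"turn":[0,0,0],"translation":[0,-0.2,3],"hand":0},
  {"turn":[0,0,0],"translation":[0,-0.2,3],"hand":0},
  {"turn":[0,0,0],"translation":[0,0,0],"hand":0},
])

```text
time_s: 12.77
eef_pos: [454.2, 328.8, 151.5]
ee_rot: [0.0, 0.998, 0.069, -0.001]
force: [0.1, 0.1, -1.1]
grip_width: 0.313
grip_force: 79.0
```

Call:
move_arm([
  {"turn":[0,0,0],"translation":[0,-0.2,2],"hand":0},
  {"turn":[0,0,0],"translation":[0,-0.2,2],"hand":0},
  {"turn":[0,0,0],"translation":[0,0,0],"hand":0},
])

```text
time_s: 13.02
eef_pos: [454.5, 329.0, 148.0]
ee_rot: [0.0, 0.998, 0.069, -0.0]
force: [1.6, -2.7, -1.0]
grip_width: 0.315
grip_force: 79.1
```

Call:
move_arm([
  {"turn":[0,0,0],"translation":[0,-0.2,2],"hand":0},
  {"turn":[0,0,0],"translation":[0,-0.2,2],"hand":0},
  {"turn":[0,0,0],"translation":[0,0,0],"hand":0},
])

```text
time_s: 13.27
eef_pos: [454.4, 329.5, 144.0]
ee_rot: [0.0, 0.998, 0.069, -0.0]
force: [0.3, -2.6, -1.9]
grip_width: 0.316
grip_force: 79.2
```

Call:
move_arm([
  {"turn":[0,0,0],"translation":[0,-0.2,2],"hand":0},
  {"turn":[0,0,0],"translation":[0,-0.2,2],"hand":0},
  {"turn":[0,0,0],"translation":[0,0,0],"hand":0},
])

```text
time_s: 13.52
eef_pos: [454.2, 330.1, 139.9]
ee_rot: [0.0, 0.998, 0.069, -0.0]
force: [0.2, -2.6, -1.4]
grip_width: 0.32
grip_force: 79.2
```

Call:
move_arm([
  {"turn":[0,0,0],"translation":[0,-0.2,2],"hand":0},
  {"turn":[0,0,0],"translation":[0,-0.2,2],"hand":0},
  {"turn":[0,0,0],"translation":[0,0,0],"hand":0},
])

```text
time_s: 13.77
eef_pos: [454.2, 330.5, 135.9]
ee_rot: [0.0, 0.998, 0.069, -0.0]
force: [1.2, -2.8, -2.0]
grip_width: 0.313
grip_force: 79.1
```

```bash
python3 w.py z
```

```text
t 13.77 p [454.2 330.5 135.9] yaw 7.89 z [-0. -0. -1.] F [ 1.2 -2.8 -2. ] w 0.313 gf 79.08857345581055 q [0.42 0.5  1.53 0.   1.11 1.85]
tool delta [ -1.9   1.5 -34.1] turn about tool z -0.0 rotvec [ 0.  0. -0.]
TCP crate [  1.9 -50.  135.9]
scene -40 42 [[-21.4, -60.5], [-18.9, -39.3], [10.0, -12.7]]
scene -30 35 [[-21.8, -63.0], [-19.8, -44.2], [-8.9, -36.9]]
scene -20 42 [[-21.1, -61.3], [-19.0, -41.7], [-5.8, -29.8]]
scene -10 66 [[-21.4, -71.3], [-9.7, -36.9], [4.1, -23.7]]
scene 0 101 [[-21.2, -68.0], [-10.2, -46.1], [3.2, -24.4]]
scene 10 134 [[-18.5, -66.5], [-6.4, -53.6], [8.1, -27.6]]
housing scene 935 [[-45.5, -35.6, 84.8], [51.9, 58.7, 93.4]]
gate [-42.  -63.2] -0.6
```

Call:
move_arm([
  {"turn":[0,0,0],"translation":[0,-0.1,2],"hand":0},
  {"turn":[0,0,0],"translation":[0,-0.1,1],"hand":0},
  {"turn":[0,0,0],"translation":[0,0,0],"hand":0},
])

```text
time_s: 14.12
eef_pos: [454.4, 330.5, 133.2]
ee_rot: [0.0, 0.998, 0.069, 0.0]
force: [0.8, -5.3, -1.0]
grip_width: 0.314
grip_force: 79.3
```

Call:
move_arm([
  {"turn":[0,0,0],"translation":[0,-0.1,2],"hand":0},
  {"turn":[0,0,0],"translation":[0,-0.1,1],"hand":0},
  {"turn":[0,0,0],"translation":[0,0,0],"hand":0},
])

```text
time_s: 14.37
eef_pos: [454.7, 330.4, 130.6]
ee_rot: [0.0, 0.998, 0.069, 0.0]
force: [1.7, -7.2, 2.7]
grip_width: 0.317
grip_force: 79.6
```

Call:
move_arm([
  {"turn":[0,0,0],"translation":[0,-0.1,2],"hand":0},
  {"turn":[0,0,0],"translation":[0,-0.1,1],"hand":0},
  {"turn":[0,0,0],"translation":[0,0,0],"hand":0},
])

```text
time_s: 14.62
eef_pos: [455.0, 330.5, 129.0]
ee_rot: [0.001, 0.998, 0.069, 0.001]
force: [-0.8, -10.0, 13.0]
grip_width: 0.317
grip_force: 81.0
```

Call:
move_arm([
  {"turn":[0,0,0],"translation":[0,0.6,0.5],"hand":0},
  {"turn":[0,0,0],"translation":[0,0.6,0.5],"hand":0},
  {"turn":[0,0,0],"translation":[0,0,0],"hand":0},
])

```text
time_s: 14.87
eef_pos: [455.1, 330.3, 128.7]
ee_rot: [-0.001, 0.998, 0.069, 0.002]
force: [-2.5, -5.9, 17.5]
grip_width: 0.31
grip_force: 81.8
```

```bash
python3 w.py z2
```

```text
t 14.87 p [455.1 330.3 128.7] yaw 7.89 z [ 0.003  0.002 -1.   ] F [-2.5 -5.9 17.5] w 0.31 gf 81.83122515678406 q [0.42 0.51 1.54 0.   1.09 1.85]
tool delta [ -2.7   1.1 -41.3] turn about tool z -0.0 rotvec [-0.001 -0.003 -0.   ]
TCP crate [  2.8 -50.4 128.7]
scene -40 8 [[-19.5, -58.2], [-11.3, -27.3], [10.3, -11.6]]
scene -30 42 [[-20.8, -62.2], [-18.7, -43.8], [13.5, -14.2]]
scene -20 46 [[-20.3, -61.5], [-18.4, -42.5], [-3.9, -30.5]]
scene -10 56 [[-20.7, -74.2], [-9.6, -38.1], [4.5, -24.8]]
scene 0 89 [[-20.4, -65.4], [-9.0, -44.9], [3.7, -24.3]]
scene 10 143 [[-19.0, -67.4], [-5.4, -53.4], [7.7, -28.1]]
housing scene 940 [[-45.3, -35.3, 85.3], [51.8, 59.0, 93.3]]
gate [-41.2 -63.9] -0.7
```

Call:
move_arm([
  {"turn":[0,0,0],"translation":[0,0.2,1],"hand":0},
  {"turn":[0,0,0],"translation":[0,0.2,1],"hand":0},
  {"turn":[0,0,0],"translation":[0,0,0],"hand":0},
  {"turn":[0,0,0],"translation":[0,0,0],"hand":0},
])

```text
time_s: 15.3
eef_pos: [455.5, 330.3, 127.7]
ee_rot: [-0.001, 0.998, 0.069, 0.002]
force: [-5.0, -5.5, 24.2]
grip_width: 0.311
grip_force: 82.7
```

Call:
move_arm([
  {"turn":[0,0,0],"translation":[0,0,-3],"hand":0},
  {"turn":[0,0,0],"translation":[0,0,0],"hand":0.33},
  {"turn":[0,0,0],"translation":[0,0,0],"hand":0.4},
  {"turn":[0,0,0],"translation":[0,0,0],"hand":0.5},
  {"turn":[0,0,0],"translation":[0,0,0],"hand":0.55},
  {"turn":[0,0,0],"translation":[0,0,0],"hand":0.55},
  {"turn":[0,0,0],"translation":[0,0,-10],"hand":0.55},
  {"turn":[0,0,0],"translation":[0,0,-25],"hand":0.55},
  {"turn":[0,0,0],"translation":[0,0,-35],"hand":0.55},
  {"turn":[0,0,0],"translation":[0,0,0],"hand":0.55},
])

```text
time_s: 16.13
eef_pos: [456.4, 330.5, 204.1]
ee_rot: [-0.002, 0.998, 0.069, 0.005]
force: [0.8, 0.7, 1.4]
grip_width: 0.548
grip_force: 0.0
```

```bash
python3 w.py v; python3 - <<'E'
from h import *
O=np.array([445.4,379.8])
for n in('scene','top'):
    c=cap=grab(n,'v2_%s.png'%n);W=cloud(c);L=at(c,W,O,7.9);m=masks(c)
    k=m['red']&(abs(L[...,0])<50)&(abs(L[...,1]+50)<40)&(L[...,2]>95)
    if k.sum():print(n,k.sum(),np.percentile(L[k],[2,50,98],axis=0).round(1).tolist())
a=cv2.imread('pics/v2_scene.png')[200:345,195:345];cv2.imwrite('pics/v_crop.png',cv2.resize(a,(600,580),interpolation=cv2.INTER_CUBIC))
E
```

```text
t 16.13 p [456.4 330.5 204.1] yaw 7.9 z [ 0.01   0.004 -1.   ] F [0.8 0.7 1.4] w 0.548 gf 0.0 q [0.42 0.43 1.45 0.   1.25 1.85]
tool delta [-4.5  1.3 34.1] turn about tool z 0.0 rotvec [-0.003 -0.01   0.   ]
TCP crate [  4.1 -50.3 204.1]
scene -110 52 [[-20.8, -61.8], [-16.4, -38.3], [18.8, -13.5]]
scene -100 48 [[-20.3, -60.8], [-16.9, -37.7], [21.4, -36.2]]
scene -90 64 [[-20.6, -59.6], [-15.2, -36.9], [17.9, -35.4]]
scene -80 57 [[-20.8, -58.3], [-16.2, -37.0], [17.1, -34.9]]
scene -70 228 [[-18.9, -61.0], [1.1, -47.8], [22.2, -35.9]]
scene -20 21 [[-6.7, -75.8], [-2.6, -74.0], [11.7, -20.9]]
scene -10 57 [[-7.4, -80.4], [-2.3, -72.9], [13.6, -14.7]]
scene 0 61 [[-8.0, -84.8], [-2.6, -73.9], [10.1, -14.0]]
scene 10 60 [[-7.7, -79.3], [-3.4, -73.8], [11.6, -14.4]]
housing scene 936 [[-45.4, -34.3, 85.0], [52.2, 58.9, 93.6]]
gate [-28.7 -63.5] -0.0
top -70 12 [[-12.3, -54.2], [-8.6, -49.5], [-2.9, -37.8]]
scene 238 [[-20.1, -58.9, 123.0], [-0.6, -44.3, 138.9], [21.9, -34.8, 142.4]]
```

View pics/v_crop.png

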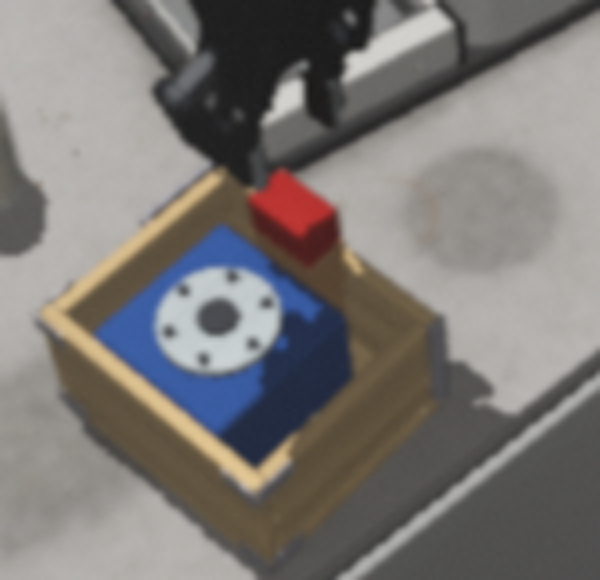

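The wedge stands upright in the gap at about the middle of the gate (red head at (295,215) in the crop), with its top at z≈141 and so its tip at about 26, and the gate is still shut. I'll give it one check press on the head with the fingers shut.

Call:
move_arm([
  {"turn":[0,-0.01,0],"translation":[-3,-2.5,0],"hand":0},
  {"turn":[0,0,0],"translation":[0,0,0],"hand":0},
  {"turn":[0,0,0],"translation":[0,0,0],"hand":0},
  {"turn":[0,0,0],"translation":[0,0,0],"hand":0},
  {"turn":[0,0,0],"translation":[0,0,15],"hand":0},
  {"turn":[0,0,0],"translation":[0,0,15],"hand":0},
  {"turn":[0,0,0],"translation":[0,0,6],"hand":0},
  {"turn":[0,0,0],"translation":[0,0,3],"hand":0},
  {"turn":[0,0,0],"translation":[0,0,2],"hand":0},
  {"turn":[0,0,0],"translation":[0,0,0],"hand":0},
])

```text
time_s: 17.17
eef_pos: [451.3, 331.8, 158.3]
ee_rot: [-0.0, 0.998, 0.069, -0.004]
force: [-3.1, -1.3, 10.6]
grip_width: -0.0
grip_force: 5.5
```

Call:
move_arm([
  {"turn":[0,0,0],"translation":[0,0,1],"hand":0},
  {"turn":[0,0,0],"translation":[0,0,1],"hand":0},
  {"turn":[0,0,0],"translation":[0,0,0],"hand":0},
])

```text
time_s: 17.42
eef_pos: [451.7, 332.1, 157.8]
ee_rot: [-0.0, 0.998, 0.069, -0.003]
force: [-4.9, -1.4, 22.2]
grip_width: 0.001
grip_force: 10.7
```

Call:
move_arm([
  {"turn":[0,0,0],"translation":[0,0,-3],"hand":0},
  {"turn":[0,0,0],"translation":[0,0,-10],"hand":0},
  {"turn":[0,0,0],"translation":[0,0,-25],"hand":0},
  {"turn":[0,0,0],"translation":[0,0,-30],"hand":0},
  {"turn":[0,0,0],"translation":[-15,10,-30],"hand":0},
  {"turn":[0,0,0],"translation":[-25,20,0],"hand":0},
  {"turn":[0,0,0],"translation":[-25,25,0],"hand":0},
  {"turn":[0,0,0],"translation":[-15,30,0],"hand":0},
  {"turn":[0,0,0],"translation":[-5,30,0],"hand":0},
  {"turn":[0,0,0],"translation":[0,15,0],"hand":0},
])

```text
time_s: 18.25
eef_pos: [384.4, 189.2, 254.1]
ee_rot: [0.001, 0.998, 0.069, -0.005]
force: [-0.4, -0.3, -0.1]
grip_width: 0.003
grip_force: 0.0
```

```bash
python3 m.py e; python3 - <<'E'
from h import *
O=np.array([445.4,379.8])
a=grab('scene');b=grab('top')
for n,c in(('scene',a),('top',b)):
    W=cloud(c);L=at(c,W,O,7.9);m=masks(c)
    k=m['red']&(abs(L[...,0])<50)&(abs(L[...,1]+50)<40)&(L[...,2]>134)
    if k.sum():print(n,k.sum(),np.percentile(L[k],[2,50,98],axis=0).round(1).tolist())
o=np.zeros((560,800,3),np.uint8);o[:,:400]=cv2.resize(a['image'][200:340,230:330],(400,560),interpolation=cv2.INTER_CUBIC);o[:400,400:]=cv2.resize(b['image'][180:270,190:280],(400,400),interpolation=cv2.INTER_CUBIC)
cv2.imwrite('pics/e_crop.png',o)
E
```

```text
t 18.25 p [384.4 189.2 254.1] yaw 7.86 z [-0.009 -0.002 -1.   ] F [-0.4 -0.3 -0.1] w 0.003 gf 0.0 q [ 0.18  0.1   1.75 -0.    1.3   1.62]
tool delta [ -2.3 307.1  64.2] turn about tool z 0.01 rotvec [0.001 0.009 0.01 ]
scene back 244 [-0.5 67. ] -0.0 [[-60.4, 62.3], [61.8, 70.9]]
scene mx 222 [-79.1   0.2] 89.4 [[-83.6, -46.4], [-73.7, 44.8]]
scene px 201 [79.7  0.4] 89.9 [[76.0, -47.3], [85.5, 47.2]]
scene gate 102 [-29.2 -65. ] -1.3 [[-62.9, -69.9], [63.2, -59.8]]
housing scene 942 [ 3.9 11.9] [100.6  95.4] 0.3 [[-45.2, -34.5, 84.8], [52.1, 58.9, 93.7]]
top back 84 [-1.4 66.1] -0.2 [[-61.8, 62.2], [62.0, 70.3]]
top mx 92 [-80.2  -0.3] 90.2 [[-84.7, -45.9], [-75.3, 46.6]]
top px 86 [79.3 -5.2] 89.4 [[74.8, -48.3], [84.2, 44.8]]
top gate 46 [ 42. -66.] -2.3 [[20.0, -71.1], [63.9, -60.8]]
housing top 351 [2.3 9.8] [94.9 99.4] 89.8 [[-46.4, -35.5, 84.2], [50.5, 56.3, 95.9]]
scene 197 [[-18.0, -58.6, 134.8], [1.8, -45.7, 138.3], [23.5, -34.9, 141.5]]
top 81 [[-17.7, -58.3, 134.4], [2.7, -48.2, 138.2], [22.0, -38.5, 144.4]]
```

View pics/e_crop.png

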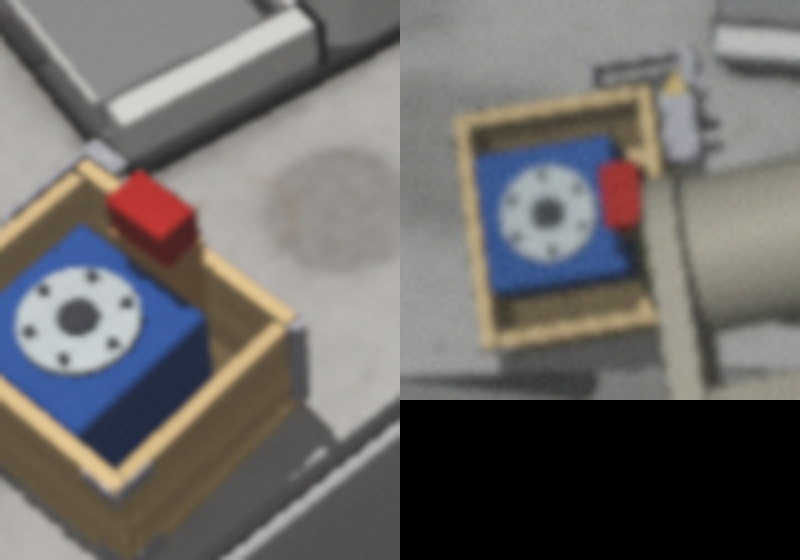

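Final view: the gate is shut, with the bolt at the strike pin (675,85), and it holds against the wedge's outward thrust, so it is latched. The wedge head is at (620,195) and the housing sits against the back wall. Handing in.

```bash
python3 -c "
from rig import finish_job
print(finish_job())"
```

```text
the job is handed in; nothing more can be done
None
```

The job is handed in at about 18 s of robot time: the gate is shut and latched, and the wedge is pressed down mid-gate (about 24 N, tip about 26 mm up) with the housing tight against the back wall; nothing I saw suggests the bottles or jar were touched, though I did not re-measure them.

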